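# Press the pill organizer's cover shut

## Task

Take the clear pen cup out of the way of the lever press and stand it upright on the round cork coaster. Then slide the round pill organizer, flat on the table without lifting or tipping it, into the press until it is fully home against the back stop, push the lever down to its stop so that the raised cover is pressed shut, and let the lever spring all the way back up. Finally slide the closed organizer back out of the mouth it went in by, until its whole round body is clear of the press, and leave everything else on the table as it is.

Things in the scene. Friction and masses are not known exactly. Their poses are not given: they have to be found in the camera images.
- press: Fixed aluminium lever press. Origin: on the table at the seat centre, where the organizer's centre is when fully home. Its +y points out of the open mouth (organizer goes in along -y). Two guides 30 mm high, inner faces at x = +-62.5 mm, run from y = -80 to +70 mm, then flare outward to y = 97, x = +-100 mm; the back stop's face is at y = -61 mm. No floor plate: the organizer slides on the table.
- lever_hinge (a point): Middle of the lever's hinge line, which is parallel to the press's y axis: at x = 115, z = 85 mm of the press, between two cheeks 105 mm high standing at x = 97 to 133, y = -25 to 25 mm. A steel arm 24 mm wide runs from it towards the press's -x, with a rubber ball foot under it right above the seat, 95 mm or more above the table when up.
- lever (a joint): Angle of the sprung lever (rad): 0 = fully up, where its spring holds it; 0.5 = down at its stop. It takes about 10 N on the handle bar at the bottom.
- lever_grip (a point): Centre of the lever's handle, a black round bar 90 mm long and 20 mm thick, parallel to the press's y axis, across the free end of the lever 235 mm from the hinge line. 198 mm above the table when up, 85 mm at the stop; moves in an arc about the hinge line. Press on top of it.
- organizer: Loose round grey plastic pill organizer, 120 mm across, base 36 mm high, about 0.25 kg, with a flat upright grip tab on its side. Origin: centre of its underside; z up; +y points out along the tab. It starts in front of the press's mouth, its tab pointing roughly away from the press.
- tab (a point): Grip point in the organizer's tab, 115 mm from the organizer's centre along its +y, 36 mm above the table. The tab is an upright plate 12 mm thick (along the organizer's x), reaching from 55 to 135 mm from the centre, from 4 to 38 mm above the table.
- cover (a joint): How far the organizer's round cover (116 mm across, 6 mm thick, with seven white buttons) has been pressed down (m): 0 = raised, its top 50 mm above the table, 0.008 = fully shut, its top 42 mm above the table. It is stiff (about 10 N) and stays where it is pushed.
- cover_top (a point): Centre of the top face of the organizer's cover.
- pen_cup: Loose, empty clear acrylic pen cup, round, 62 mm across the rim and a little narrower at the foot, 88 mm high, wall 4 mm, 0.12 kg. Origin: centre of its underside. It stands between the organizer and the press's mouth.
- coaster: Fixed round cork coaster, 100 mm across, 6 mm thick, on the far side of the press from the organizer. Origin: centre of its underside, on the table.
- vase: Bystander: green glass vase, 165 mm high, 84 mm across; origin at the centre of its underside.
- mirror: Bystander: round wooden hand mirror lying flat, disc 116 mm across, 12 mm thick, handle 110 mm long along its -y; origin under the disc's centre.
- clipper: Bystander: steel nail clipper lying flat, 78 mm long; origin under its centre.
- teacup: Bystander: blue ceramic tea cup, 72 mm across, 80 mm high; origin at the centre of its underside.
- remote: Bystander: black remote control lying flat, 50 x 170 x 18 mm (long along its y); origin under its centre.
- glasses_case: Bystander: blue spectacles case, 50 x 155 x 38 mm (long along its y); origin under its centre.
There are look-alikes about, which are no part of the job. Of the things that look like the organizer, the smaller one is meant.

How it is judged (in metres and radians):
On the way, in this order (a step that is already met when the one before it is completed fails the run):
1. the pen cup stands upright on the coaster, let go (horizontal distance between pen_cup and coaster below 0.03 m and angle between pen_cup's own z axis and vertical below 0.1 rad and height (world z) of pen_cup between 0.003 and 0.012 m and contact force between the fingers and pen_cup below 0.2 N and linear speed of pen_cup below 0.02 m/s), for 0.2 s.
2. the organizer is fully home in the press, its cover still raised (horizontal distance between organizer and press below 0.008 m and value of joint cover below 0.003 m), for 0.2 s.
3. with the organizer home, the lever is down at its stop and the cover is shut (horizontal distance between organizer and press below 0.008 m and value of joint lever above 0.46 rad and value of joint cover above 0.006 m), for 0.1 s.
4. the lever is let go and is back up, the cover stays shut (value of joint lever below 0.05 rad and contact force between each of the arm, the fingers and press below 0.2 N and value of joint cover above 0.006 m), for 0.2 s.
At the end, for the whole second after the job is handed in: Organizer flat and at rest in front of the mouth, clear of the guides (centre over 150 mm from the seat), cover shut (over 6 of 8 mm); lever back up (under 0.05 rad), untouched; pen cup upright on the coaster within 30 mm of its centre, let go (all of step 1 and all of step 4 and y of organizer in the frame of press above 0.15 m and height (world z) of organizer below 0.01 m and angle between organizer's own z axis and vertical below 0.1 rad and linear speed of organizer below 0.02 m/s).
It fails at once if the organizer is lifted more than 20 mm or tipped (height (world z) of organizer above 0.02 m or angle between organizer's own z axis and vertical above 0.2 rad).
It fails at once if a bystander is moved more than 30 mm or the vase tipped (distance of any of vase, mirror, clipper, teacup, remote, glasses_case from where it was at the start of the episode above 0.03 m or angle between vase's own z axis and vertical above 0.3 rad).
It also fails if it takes over 72 s, if anything falls off the work surface, if the arm or the gripper's body presses on something with over 40 N, if the wrist force passes 120 N, or if a joint passes its speed limit or range.

## Robot

A 7-joint arm with a two-finger parallel gripper is mounted at the origin on the work surface. World frame = base frame: x ahead of the robot, y to its left, z up, the work surface at z = 0. Lengths are in mm, angles in rad, forces in N, time in s.
With the tool pointing down it reaches from about 425 to 875 mm from the base axis. Payload 4.7 kg.
Tool frame: the origin (TCP) lies midway between the tips of the shut fingers; the grasp point (between the pads) lies 19 mm behind it (grasp_offset is the distance from the TCP to the grasp point, in mm); z points along the fingers, y is the line along which they close (so a half turn about z gives the same grasp; the last joint's range is limited). The gripper opens to 85 mm and grips with 20 to 120 N. Pads are 22 mm wide; open, the fingers measure 114 mm over their backs; the gripper's body (76 mm by 85 mm) begins 54 mm behind the grasp point. The pads swing forward as they close: fully open they stand 13 mm farther back than shut.
Start: joints at [1.336, 0.321, -0.07, 1.45, 0.023, 1.371, -0.057], TCP at [160.035, -630.011, 231.349] pointing down, gripper open.
Joint ranges: [-2.86, 2.86], [-0.3, 2.09], [-1.38, 1.24], [0.06, 2.45], [-1.56, 4.7], [0.09, 2.05], [-2.69, 2.69]. Speed limits (rad/s): [2.57, 2.57, 3.14, 3.14, 3.14, 3.14, 3.14].

## Interface

Orientations are given as a unit quaternion [w, x, y, z].
In Python, from plant import get_state, read_camera, job_done, grasp_offset gives the robot as it stands.
- The arm moves only by the shell command python3 -m pendant 'ROWS'. ROWS is JSON, a list of rows, each a list of 7 numbers: the opening, from -1 (shut) to 1 (fully open), then the shift along the tool's x, y, z as a fraction of full scale, then the turn, a rotation vector about the tool's x, y, z as a fraction of full scale. In form: [[hand, x, y, z, rx, ry, rz], ...]. A call has 1 to 20 rows; each row is the pose to reach, as a shift and turn from the pose commanded when the call began, along the tool's axes at that moment; what a row does not reach only later rows make up. Full scale, the value 1, is 30 cm for a shift and 90 degrees for a turn. A row lasts 1/8 s, in which the tool goes at most 62.5 mm and 10.7 degrees, less where a joint would pass 70% of its speed; a pose out of reach is approached as far as the arm can. A call with a number of a shift or a turn outside -1 to 1 is refused whole. A call with a gripper value outside its range is refused whole. The fingers move at their own pace and stop on an object; the grip force is fixed at half the most. Time passes only in rows, so rows that repeat a pose let the fingers close. It gives the time, the measured TCP pose, the force, the opening and the grip force at its end, in the units of the state.
- get_state(): the state, without advancing time (a new reading comes with each control period).
- read_camera(name): name is "side" or "top" or "wrist"; returns a dict with "frame" (400x640x3 uint8, blue, green, red), "fx", "fy", "cx", "cy" (pixels), "world_to_cam" (4x4, takes a point from world to camera coordinates). Camera axes: x right, y down, z forward; pixel columns grow to the right and rows downward; lengths in mm; the calibration is good to about 2 mm. The wrist camera is an equidistant fisheye: a pixel r from the principal point sees the ray r / f radians off the axis. A picture is of the moment at which its call begins. There is no depth.
- job_done(): hands the job in; it is judged then, once.
The state is a dict: "time_s": time; "joints": joint angles; "qvel": joint speeds; "effort": joint torques, N m; "ee_pos": TCP position; "ee_rot": TCP orientation; "contact_force": force on the tool from outside, world axes, zero at the start; "torque": the same for the moment, N m; "width": finger opening in mm; "finger_force": force on a finger pad.
Only numpy, scipy, OpenCV 4.12 (cv2) and the standard library are available. Lean on these libraries where they do the work, as an engineer would, in place of code of your own. Each camera call takes 0.05 s, during which the arm holds its last target. There are 200 camera calls.

## Working session

There is one attempt and no reset: what is moved stays moved. The work goes in short steps, Python scripts to look and compute and a shell command to move; the robot and the scene stay as the last step left them, time stands still between calls to the robot, and variables do not carry over. Pictures are saved under pics/ and viewed, at most 10 in all, crops included, and the job is handed in when it is done.

```bash
ls; mkdir -p pics
cat > h.py <<'E'
import numpy as np, cv2, json
from plant import get_state, read_camera, job_done, grasp_offset
def save(n,f):
    c=read_camera(n); cv2.imwrite('pics/'+f+'.png',c['frame'])
    np.savez('pics/'+f+'.npz',**{k:c[k] for k in c}); return c
def load(f): return dict(np.load('pics/'+f+'.npz'))
def ray(c,u,v,fish=False):
    x=(u-c['cx'])/c['fx'];y=(v-c['cy'])/c['fy']
    if fish:
        r=np.hypot(x,y); d=np.array([x*np.sinc(r/np.pi),y*np.sinc(r/np.pi),np.cos(r)])
    else: d=np.array([x,y,1.])
    T=np.array(c['world_to_cam']);R=T[:3,:3]
    return -R.T@T[:3,3], R.T@d
def onz(c,u,v,z,fish=False):
    o,d=ray(c,u,v,fish); return o+d*(z-o[2])/d[2]
def proj(c,p):
    T=np.array(c['world_to_cam']);q=T[:3,:3]@np.array(p,float)+T[:3,3]
    return np.array([c['cx']+c['fx']*q[0]/q[2],c['cy']+c['fy']*q[1]/q[2]])
def tri(*rays):
    A=np.zeros((3,3));b=np.zeros(3)
    for o,d in rays:
        d=d/np.linalg.norm(d);P=np.eye(3)-np.outer(d,d);A+=P;b+=P@o
    x=np.linalg.solve(A,b); return x,[np.linalg.norm((np.eye(3)-np.outer(d,d)/(d@d))@(x-o)) for o,d in rays]
E
python3 - <<'E'
from h import *
for n in ('top','side','wrist'):
    c=save(n,n+'0'); print(n,c['fx'],c['cx'],c['cy'],ray(c,c['cx'],c['cy']))
print(get_state(),grasp_offset)
a=cv2.imread('pics/top0.png');b=cv2.imread('pics/side0.png')
E
```

```text
pics
top 361.89793430013987 317.072374985585 199.2604417288562 (array([ 333.09529043, -118.92824977, 1294.67997755]), array([ 0.17509553,  0.00885474, -0.98451163]))
side 475.5446151505047 322.51999757753066 201.71240945854674 (array([  515.62863931, -1085.82079799,  1083.33080647]), array([ 0.03313906,  0.73006172, -0.68257724]))
wrist 309.70691628693146 321.47709838408593 199.6177722136034 (array([ 232.83812654, -612.69627379,  371.92459976]), array([-0.28937801, -0.07203285, -0.95450073]))
{'time_s': 0.15, 'joints': array([ 1.33606735,  0.32166139, -0.07008029,  1.45140838,  0.02263882,
        1.3707548 , -0.05690394]), 'qvel': array([ 0.00021679, -0.00209553,  0.00071054, -0.00498983, -0.00106371,
       -0.00119196,  0.00053026]), 'effort': array([-1.29371925e-03, -4.94096911e+01, -3.83627778e-01, -3.14685130e+01,
        1.29925384e-02,  8.27442796e-03,  1.82365807e-05]), 'ee_pos': array([ 159.91801002, -629.612598  ,  230.46224552]), 'ee_rot': array([-7.07121554e-04,  9.92268732e-01,  1.24105765e-01, -1.50835525e-04]), 'contact_force': array([-0.43879623, -1.18290572, -0.61993378]), 'torque': array([-0.02434273,  0.00839621, -0.00245155]), 'finger_force': 0.0, 'width': 85.79113786795465} 18.700000000000003
```

View pics/top0.png

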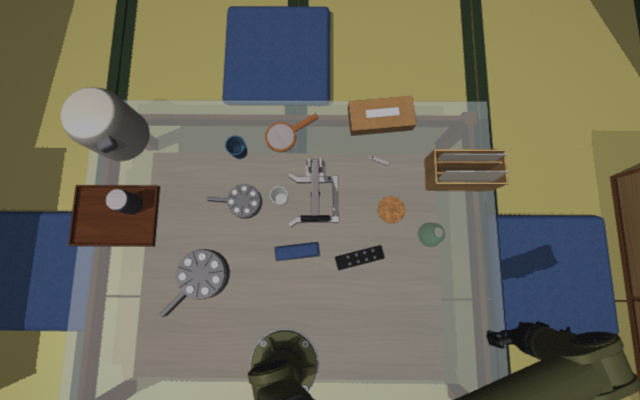

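View pics/side0.png

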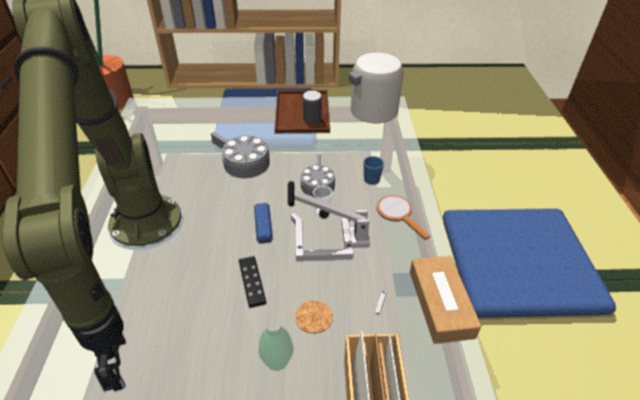

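The top view shows the candidates. Organizer-like: a small one at (243,201) with its tab to the left, and a big one at (201,274). I choose the small one, as the text says. Cup-like: clear cup (279,196), grey cup on the tray (118,200), blue teacup (236,147). I choose the clear one in front of the mouth. Coaster: orange disc (391,209). The press is at about (320,190), with its mouth to the left (world +y) and its handle at (315,218). The side view matches.

Run:
```python
from h import *
a=cv2.imread('pics/top0.png')[150:235,195:355];b=cv2.imread('pics/side0.png')[145:270,280:400]
a=cv2.resize(a,None,fx=5,fy=5,interpolation=cv2.INTER_CUBIC);cv2.imwrite('pics/cropt.png',a)
b=cv2.resize(b,None,fx=4.8,fy=4.8,interpolation=cv2.INTER_CUBIC);cv2.imwrite('pics/crops.png',b)
T=load('top0');S=load('side0')
for n,p,z in [('org',(243,201),50),('big',(201,274),50),('cupfoot',(279,196),40),('coaster',(391,209),6),('handle',(315,218),198)]:
    print(n,onz(T,*p,z).round(0))
# coaster masks
for C in (T,S):
    h=cv2.cvtColor(C['frame'],cv2.COLOR_BGR2HSV);m=cv2.inRange(h,(5,120,120),(20,255,255))
    for c in cv2.findContours(m,0,2)[0]:
        if cv2.contourArea(c)>100: (x,y),r=cv2.minEnclosingCircle(c); M=cv2.moments(c);print(M['m10']/M['m00'],M['m01']/M['m00'],cv2.contourArea(c),cv2.fitEllipse(c))
```

```text
org [546. 151.  50.]
big [295. 282.  50.]
cupfoot [567.  27.  40.]
coaster [ 529. -373.    6.]
handle [ 470. -103.  198.]
390.84529662405765 209.25696492953128 508.5 ((390.8575744628906, 209.15469360351562), (25.172317504882812, 26.147998809814453), 135.08790588378906)
297.0633802816901 127.69014084507042 142.0 ((286.1744384765625, 132.50640869140625), (26.00400733947754, 53.29261779785156), 60.8175048828125)
381.6749929037752 112.70139086006245 1761.5 ((382.5457763671875, 112.52095794677734), (32.45977020263672, 79.29763793945312), 86.25306701660156)
352.0298742138365 344.561320754717 106.0 ((351.3746032714844, 345.8899230957031), (8.975546836853027, 25.92588233947754), 11.93436336517334)
379.6697710516104 360.26038028715556 429.5 ((376.1419982910156, 367.9722900390625), (22.619029998779297, 71.19388580322266), 178.52740478515625)
313.62384398874144 316.5084439083233 829.0 ((313.6432189941406, 316.52581787109375), (30.16461181640625, 35.382347106933594), 87.86095428466797)
444.9261225392612 295.1815416943154 3014.0 ((446.0850524902344, 298.00628662109375), (43.36711120605469, 108.06
[... 203 characters left out ...]
78672985782 105.5 ((632.0667114257812, 209.3467559814453), (3.9970099925994873, 51.552764892578125), 143.74339294433594)
287.9432624113475 111.40977147360125 211.5 ((288.347900390625, 113.74854278564453), (17.577993392944336, 32.82651138305664), 3.2404325008392334)
218.87809523809523 75.61371428571428 1312.5 ((214.09915161132812, 75.97993469238281), (24.058372497558594, 87.21347045898438), 88.57064819335938)
110.63995548135782 63.91485809682805 299.5 ((110.3033218383789, 64.20945739746094), (19.568883895874023, 22.169782638549805), 47.00482177734375)
284.60809968847354 21.24423676012461 1605.0 ((285.8660583496094, 22.47905158996582), (25.09598731994629, 105.42398071289062), 90.8072280883789)
```

View pics/cropt.png

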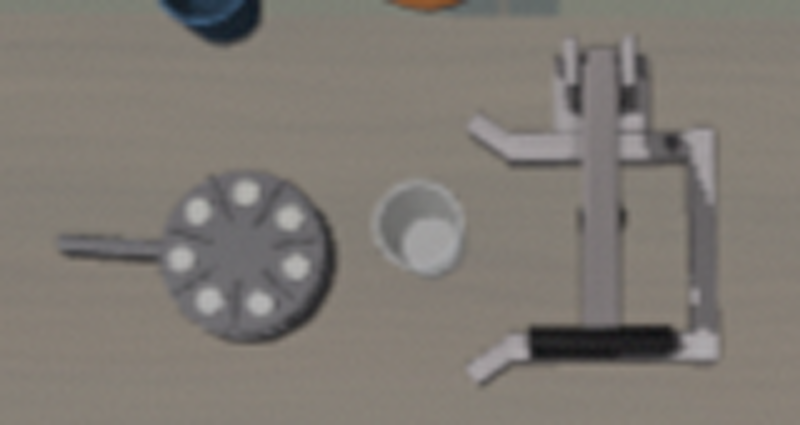

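View pics/crops.png

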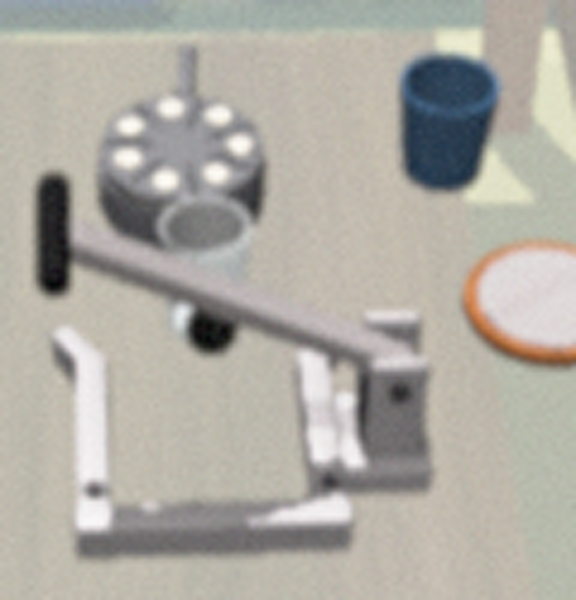

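The close crops confirm the choice: small organizer (buttons centred near (239,250) in the top crop, tab end (60,245)), clear cup rim at (418,226), handle (605,342), guide corner (510,163). In the side crop they are at (181,143), rim (205,229) and handle (53,235).

Run:
```python
from h import *
T=load('top0');S=load('side0')
t=lambda u,v:((u+.5)/5-.5+195,(v+.5)/5-.5+150)
s=lambda u,v:((u+.5)/4.8-.5+280,(v+.5)/4.8-.5+145)
def two(n,a,b):
    x,e=tri(ray(T,*a),ray(S,*b)); print(n,x.round(1),np.round(e,1))
two('cover',t(239.4,249.7),s(181.1,143.3))
two('rim',t(418,226),s(205,229))
two('coaster',(390.85,209.2),(313.63,316.5))
two('handle',t(605,342),s(53,235))
two('tabend',t(60,243),s(187,47))
for n,p,z in [('cover',(239.4,249.7),50),('rim',(418,226),88),('foot',(432,246),4),('tabend',(60,240),38),('tabroot',(160,247),38),
 ('corner+x',(510,163),30),('corner-x',(518,335),30),('tip+x',(470,122),30),('tip-x',(470,375),30),('backouter+',(716,130),30),('backouter-',(718,345),30),('backin',(687,165),30),('guide+',(580,163),30),('backin-',(690,325),30)]:
    print(n,onz(T,*t(*p),z).round(1))
for n,p,z in [('cornL',(105,357),30),('tipL',(72,328),30),('tip+',(322,352),30),('backL',(108,510),30),('backR',(330,500),30),('cover',(181.1,143.3),50),('rim',(205,229),88)]:
    print('side',n,onz(S,*s(*p),z).round(1))
print('arm axis',onz(T,*t(603,60),100),onz(T,*t(603,300),180))
from scipy.spatial.transform import Rotation as R
q=get_state()['ee_rot'];print(R.from_quat(np.r_[q[1:],q[0]]).as_matrix().round(3))
```

```text
cover [552.  153.   51.5] [0.7 0.7]
rim [563.8  24.6  85.2] [1.1 1.1]
coaster [ 529.2 -373.5    1.7] [0.6 0.6]
handle [ 470.6 -105.   198.6] [0.7 0.7]
tabend [559.2 284.   36.2] [1.3 1.3]
cover [551.6 153.2  50. ]
rim [562.1  24.1  88. ]
foot [563.4  23.5   4. ]
tabend [559.7 283.3  38. ]
tabroot [555.2 212.1  38. ]
corner+x [619.5 -33.7  30. ]
corner-x [495.5 -41.6  30. ]
tip+x [649.5  -4.4  30. ]
tip-x [467.   -8.4  30. ]
backouter+ [ 644.8 -181.2   30. ]
backouter- [ 489.5 -182.4   30. ]
backin [ 618.9 -160.4   30. ]
guide+ [619.9 -83.9  30. ]
backin- [ 503.5 -162.7   30. ]
side cornL [498.5 -36.8  30. ]
side tipL [476.8  -9.5  30. ]
side tip+ [640.  -35.1  30. ]
side backL [ 500.2 -168.1   30. ]
side backR [ 635.9 -163.    30. ]
side cover [552.7 155.   50. ]
side rim [564.7  21.9  88. ]
arm axis [ 676.20485462 -100.67030423  100.        ] [ 498.60951919 -103.35350302  180.        ]
[[ 0.969  0.246 -0.   ]
 [ 0.246 -0.969  0.001]
 [-0.    -0.001 -1.   ]]
```

```bash
python3 -m pendant '[[1,0.3,-0.27,-0.2,0,0,-0.26],[1,0.98,-0.886,-0.333,0,0,-0.842],[1,0.98,-0.886,-0.333,0,0,-0.842],[1,0.98,-0.886,-0.333,0,0,-0.842],[1,0.98,-0.886,-0.333,0,0,-0.842],[1,0.98,-0.886,-0.333,0,0,-0.842],[1,0.98,-0.886,-0.333,0,0,-0.842],[1,0.98,-0.886,-0.333,0,0,-0.842],[1,0.98,-0.886,-0.333,0,0,-0.842],[1,0.98,-0.886,-0.333,0,0,-0.842],[1,0.98,-0.886,-0.333,0,0,-0.842]]'
```

```text
time_s: 1.52
ee_pos: [378.8, -300.9, 330.8]
ee_rot: [-0.0, 0.708, 0.706, 0.0]
contact_force: [0.2, -0.1, 0.3]
width: 85.3
finger_force: 0.0
```

```bash
python3 -m pendant '[[1,1,0.6,0,0,0,0],[1,1,0.6,0,0,0,0],[1,1,0.6,0,0,0,0],[1,1,0.6,0,0,0,0],[1,1,0.6,0,0,0,0],[1,1,0.6,0,0,0,0],[1,1,0.6,0,0,0,0],[1,1,0.6,0,0,0,0],[1,1,0.6,0,0,0,0]]'
python3 - <<'E'
from h import *
c=save('wrist','w1');print(get_state()['ee_pos'],c['world_to_cam'].round(3))
E
```

```text
time_s: 2.65
ee_pos: [559.0, -1.9, 331.1]
ee_rot: [0.0, 0.708, 0.706, -0.0]
contact_force: [0.8, -0.6, -0.6]
width: 85.3
finger_force: 0.0
[559.06384879  -1.74722254 331.19216526] [[ 1.00000e+00 -1.00000e-03  0.00000e+00 -5.58193e+02]
 [-1.00000e-03 -9.54000e-01  2.99000e-01 -7.12240e+01]
 [-0.00000e+00 -2.99000e-01 -9.54000e-01  4.72878e+02]
 [ 0.00000e+00  0.00000e+00  0.00000e+00  1.00000e+00]]
```

View pics/w1.png

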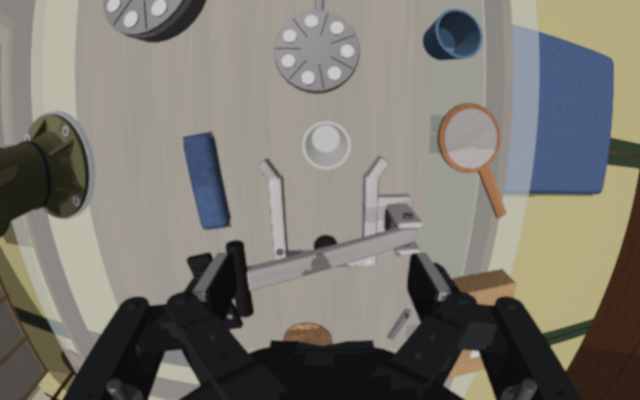

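The wrist view shows the cup rim at (326,145), its foot at (326,137), the organizer centre (317,50), the guides' inner corners at (281,182) and (366,180), and the mirror, teacup and spectacles case well off to the sides.

Run:
```python
from h import *
W=load('w1');T=load('top0');S=load('side0')
cv2.imwrite('pics/w1c.png',cv2.resize(W['frame'][112:272,235:435],None,fx=4,fy=4,interpolation=cv2.INTER_CUBIC)[:600])
f=W['frame'];m=((f.min(2)>190)).astype(np.uint8);m[:,:270]=0;m[:,362:]=0;m[95:]=0
P=[cv2.minEnclosingCircle(c)[0] for c in cv2.findContours(m,0,2)[0] if cv2.contourArea(c)>20];print(len(P))
q=np.array([onz(W,*p,50,True) for p in P]);print('org buttons',q.mean(0).round(1),(np.linalg.norm(q-q.mean(0),axis=1)).round(1))
print('rim88',onz(W,326,145,88,True).round(1),'foot4',onz(W,326,137,4,True).round(1))
print('tabend', onz(W,319,3,38,True).round(1))
t=lambda u,v:((u+.5)/5-.5+195,(v+.5)/5-.5+150)
print('rim 3-view',tri(ray(T,*t(418,226)),ray(W,326,145,True)))
```

```text
7
org buttons [551.2 151.3  50. ] [41.2 41.  40.9 41.1 41.5 40.9 41.1]
rim88 [563.8  23.4  88. ] foot4 [565.1  24.9   4. ]
tabend [555.1 222.1  38. ]
rim 3-view (array([563.14001694,  23.76412783,  86.62424072]), [np.float64(0.8904197462909368), np.float64(0.8904197462909412)])
```

View pics/w1c.png

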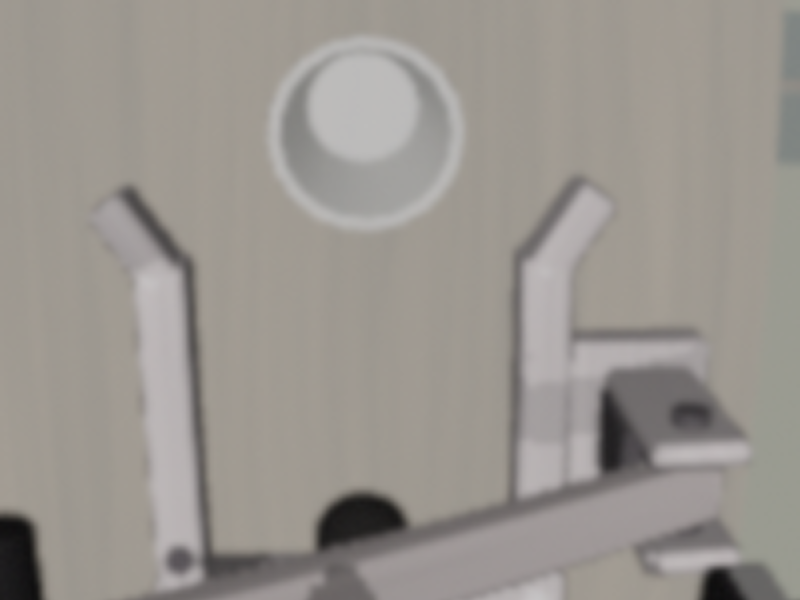

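The crop shows the rim circle centred at (366,133), the left guide's top inner edge from (182,265) to (200,550), and the right one's from (526,262) to (518,495).

Run:
```python
from h import *
W=load('w1')
t=lambda u,v:((u+.5)/4-.5+235,(v+.5)/4-.5+112)
for n,p,z in [('L corner',(182,265),30),('L far',(200,550),30),('R corner',(527,262),30),('R far',(519,490),30),('tipL',(125,187),30),('tipR',(582,180),30),('Lfoot',(190,265),0),('Rfoot',(518,262),0),('Lfootfar',(207,555),0),('Rfootfar',(512,495),0),('back top',(270,558),30),('rim',(366,133),88),('foot',(363,107),4)]:
    print(n,onz(W,*t(*p),z,True).round(1))
```

```text
L corner [497.1 -32.3  30. ]
L far [ 499. -149.   30.]
R corner [624.5 -31.4  30. ]
R far [ 625.3 -122.9   30. ]
tipL [476.9  -2.8  30. ]
tipR [ 6.439e+02 -4.000e-01  3.000e+01]
Lfoot [496.1 -39.5   0. ]
Rfoot [625.4 -38.4   0. ]
Lfootfar [ 497.9 -166.4    0. ]
Rfootfar [ 627.  -138.5    0. ]
back top [ 527.  -152.3   30. ]
rim [564.   23.6  88. ]
foot [564.1  22.8   4. ]
```

```bash
python3 -m pendant '[[1,0.08,0.015,0.2,0,0,0],[1,0.08,0.015,0.4,0,0,0],[1,0.08,0.015,0.6,0,0,0],[1,0.08,0.015,0.75,0,0,0],[1,0.08,0.015,0.85,0,0,0],[1,0.08,0.015,0.92,0,0,0],[1,0.08,0.015,0.97,0,0,0],[1,0.08,0.015,0.97,0,0,0],[1,0.08,0.015,0.97,0,0,0],[1,0.08,0.015,0.97,0,0,0]]'
```

```text
time_s: 3.95
ee_pos: [564.7, 24.2, 41.3]
ee_rot: [0.001, 0.707, 0.707, 0.001]
contact_force: [0.5, -0.3, -0.2]
width: 85.5
finger_force: 0.0
```

```bash
python3 -m pendant '[[0,0,0,0,0,0,0],[-0.6,0,0,0,0,0,0],[-1,0,0,0,0,0,0],[-1,0,0,0,0,0,0],[-1,0,0,0,0,0,0],[-1,0,0,0,0,0,0],[-1,0,0,0,0,0,0]]'
```

```text
time_s: 4.82
ee_pos: [564.3, 24.1, 41.3]
ee_rot: [0.001, 0.707, 0.707, 0.0]
contact_force: [-1.3, 0.7, 5.9]
width: 60.0
finger_force: 62.6
```

```bash
python3 -m pendant '[[-1,0,0,-0.1,0,0,0],[-1,0,0,-0.3,0,0,0],[-1,0,0,-0.5,0,0,0],[-1,0,0,-0.7,0,0,0],[-1,0,0,-0.83,0,0,0],[-1,0,0,-0.83,0,0,0],[-1,-0.15,0,-0.83,0,0,0],[-1,-0.35,-0.02,-0.83,0,0,0],[-1,-0.55,-0.06,-0.83,0,0,0],[-1,-0.75,-0.1,-0.83,0,0,0],[-1,-0.9,-0.117,-0.83,0,0,0],[-1,-1,-0.117,-0.83,0,0,0],[-1,-1,-0.117,-0.83,0,0,0]]'
```

```text
time_s: 6.45
ee_pos: [527.0, -279.3, 286.7]
ee_rot: [-0.002, 0.709, 0.705, -0.001]
contact_force: [-0.6, 0.1, -1.3]
width: 59.4
finger_force: 65.0
```

```bash
python3 -m pendant '[[-1,-0.15,0,0,0,0,0],[-1,-0.325,0,0,0,0,0],[-1,-0.325,0,0,0,0,0],[-1,-0.325,0,0.2,0,0,0],[-1,-0.325,0,0.4,0,0,0],[-1,-0.325,0,0.55,0,0,0],[-1,-0.325,0,0.68,0,0,0],[-1,-0.325,0,0.76,0,0,0],[-1,-0.325,0,0.8,0,0,0],[-1,-0.325,0,0.8,0,0,0],[-1,-0.325,0,0.8,0,0,0],[-1,-0.325,0,0.8,0,0,0]]'
python3 - <<'E'
from h import *
save('side','s2');c=save('wrist','w2')
a=cv2.imread('pics/s2.png')[230:400,240:400]
cv2.imwrite('pics/s2c.png',cv2.resize(a,None,fx=3.5,fy=3.5,interpolation=cv2.INTER_CUBIC))
E
```

```text
time_s: 7.95
ee_pos: [529.3, -373.5, 49.9]
ee_rot: [0.001, 0.707, 0.707, 0.0]
contact_force: [0.0, 0.4, -1.4]
width: 59.8
finger_force: 65.1
```

View pics/s2c.png

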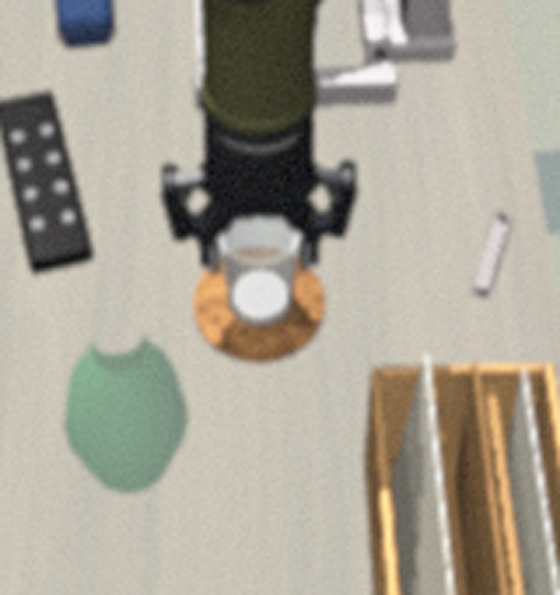

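The side crop shows the cup held upright over the coaster, with its foot at (260,296) against the coaster centre (259,308). That is close to centred and 2–3 mm above the cork, so I lower it the rest of the way and release.

```bash
python3 -m pendant '[[-1,0,0,0.006,0,0,0],[-1,0,0,0.008,0,0,0],[-1,0,0,0.008,0,0,0]]'
```

```text
time_s: 8.43
ee_pos: [529.2, -373.7, 47.4]
ee_rot: [0.0, 0.707, 0.707, -0.0]
contact_force: [-0.4, 0.5, 3.8]
width: 59.8
finger_force: 65.0
```

```bash
python3 -m pendant '[[-0.2,0,0,0,0,0,0],[0.3,0,0,0,0,0,0],[1,0,0,0,0,0,0],[1,0,0,0,0,0,0],[1,0,0,0,0,0,0],[1,0,0,0,0,0,0],[1,0,0,-0.1,0,0,0],[1,0,0,-0.3,0,0,0],[1,0,0,-0.5,0,0,0],[1,0,0,-0.7,0,0,0],[1,0,0,-0.85,0,0,0],[1,0,0,-0.95,0,0,0],[1,0,0,-0.95,0,0,0]]'
python3 - <<'E'
from h import *
save('side','s3');c=save('wrist','w3');t=save('top','t3')
# cup foot (bright) & coaster in side view
S=load('s3');f=S['frame'];h=cv2.cvtColor(f,cv2.COLOR_BGR2HSV)
m=cv2.inRange(h,(0,0,170),(180,60,255));m[:280]=0;m[345:]=0;m[:,:285]=0;m[:,345:]=0
for c in cv2.findContours(m,0,2)[0]:
    if cv2.contourArea(c)>30: e=cv2.fitEllipse(c);print('bright',e,onz(S,*e[0],8).round(1))
a=np.hstack([cv2.resize(f[260:350,270:360],(400,400)),cv2.resize(t['frame'][180:240,350:410],(400,400))])
cv2.imwrite('pics/place.png',a)
E
```

```text
time_s: 10.05
ee_pos: [530.2, -373.6, 334.9]
ee_rot: [0.003, 0.707, 0.707, 0.0]
contact_force: [0.7, -0.3, 0.1]
width: 85.5
finger_force: 0.0
bright ((316.35809326171875, 307.3917541503906), (68.31544494628906, 107.98677825927734), 173.29864501953125) [ 537.6 -349.4    8. ]
```

View pics/place.png

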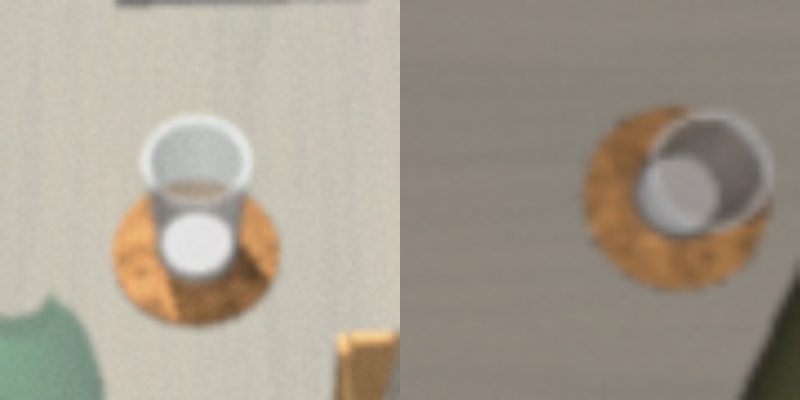

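The cup stands upright. In the top view its foot at (678,195) nearly coincides with the coaster centre (678,198). On to the organizer.

```bash
python3 -m pendant '[[1,0.15,0.02,0,0,0,0],[1,0.35,0.05,0,0,0,0],[1,0.55,0.08,0,0,0,0],[1,0.75,0.1,0,0,0,0],[1,0.95,0.1,0,0,0,0],[1,1,0.1,0,0,0,0],[1,1,0.1,0,0,0,0]]'; python3 -m pendant '[[1,0.2,0,0,0,0,0],[1,0.4,0,0,0,0,0],[1,0.6,0,0,0,0,0],[1,0.75,0,0,0,0,0],[1,0.75,0,0,0,0,0],[1,0.75,0,0,0,0,0],[1,0.75,0,0,0,0,0],[1,0.75,0,0,0,0,0]]';python3 - <<'E'
from h import *
W=save('wrist','w4');print(get_state()['ee_pos'])
f=W['frame']
p=[(W['world_to_cam']@np.r_[551.5,152,50,1])[:3],(W['world_to_cam']@np.r_[559.5,283.5,38,1])[:3]]
def pf(q): th=np.arctan2(np.hypot(*q[:2]),q[2]);k=th/np.hypot(*q[:2]);return np.array([W['cx']+W['fx']*k*q[0],W['cy']+W['fy']*k*q[1]])
o,e=map(pf,p);print(o,e)
x,y=o.round().astype(int);X,Y=e.round().astype(int)
c=f[max(0,min(y,Y)-60):max(y,Y)+60,max(0,min(x,X)-80):max(x,X)+80];print(max(0,min(y,Y)-60),max(0,min(x,X)-80),c.shape)
cv2.imwrite('pics/w4c.png',cv2.resize(c,None,fx=2.5,fy=2.5,interpolation=cv2.INTER_CUBIC))
E
```

```text
time_s: 11.08
ee_pos: [558.3, -72.7, 330.8]
ee_rot: [-0.0, 0.706, 0.708, -0.001]
contact_force: [-0.1, -0.5, -0.2]
width: 85.3
finger_force: 0.0
time_s: 12.08
ee_pos: [559.1, 149.7, 331.6]
ee_rot: [0.0, 0.708, 0.706, -0.0]
contact_force: [-0.5, 0.3, 0.5]
width: 85.2
finger_force: 0.0
[559.01599765 150.2042706  331.71880115]
[316.54712135 158.10939896] [322.23007829  63.81236279]
4 237 (214, 165, 3)
```

View pics/w4c.png

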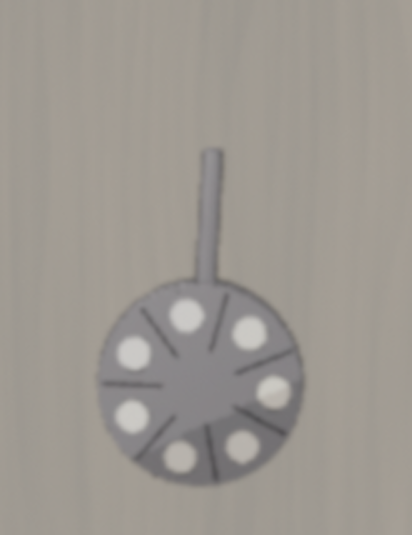

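The crop shows the organizer's cover centred near (200,383) and the tab's top from (206,280) to (212,150).

Run:
```python
from h import *
W=load('w4');T=load('top0')
t=lambda u,v:((u+.5)/2.5-.5+237,(v+.5)/2.5-.5+4)
f=W['frame'];m=((f.min(2)>165)).astype(np.uint8);n=np.zeros_like(m);n[118:200,275:365]=1
P=[cv2.minEnclosingCircle(c)[0] for c in cv2.findContours(m*n,0,2)[0] if cv2.contourArea(c)>30];print(len(P))
q=np.array([onz(W,*p,50,True) for p in P]);print(q.mean(0),np.linalg.norm(q-q.mean(0),axis=1).round(1))
r=onz(W,*t(206,280),38,True);e=onz(W,*t(212,151),38,True);print(r,e,np.arctan2(e[0]-r[0],e[1]-r[1]))
for C,w in ((W,[ray(W,*t(200.5,383),True),ray(W,*t(212,151),True)]),):pass
tt=lambda u,v:((u+.5)/5-.5+195,(v+.5)/5-.5+150)
print('cover2',tri(ray(T,*tt(239.4,249.7)),ray(W,*np.mean(P,0),True)) )
print('end2',tri(ray(T,*tt(60,243)),w[1]))
d=e[:2]-q.mean(0)[:2];u=d/np.linalg.norm(d);print(np.linalg.norm(d),np.arctan2(u[0],u[1]),'grip',q.mean(0)[:2]+115*u)
```

```text
7
[551.21092424 151.15430454  50.        ] [40.9 41.1 41.3 40.7 41.2 40.8 41. ]
[555.08262601 210.23701978  38.        ] [558.49717008 283.08916537  38.        ] 0.046835230836290515
cover2 (array([551.09790189, 152.21487945,  54.07958771]), [np.float64(0.25041497376566335), np.float64(0.2504149737658226)])
end2 (array([558.24583372, 283.64650397,  35.70126074]), [np.float64(0.3520789606522757), np.float64(0.35207896065223276)])
132.13590307462627 0.05517004242725238 grip [557.55226109 265.97933424]
```

```bash
python3 -m pendant '[[1,0.2,-0.005,0,0,0,0.033],[1,0.398,-0.005,0.1,0,0,0.033],[1,0.398,-0.005,0.3,0,0,0.033],[1,0.398,-0.005,0.5,0,0,0.033],[1,0.398,-0.005,0.7,0,0,0.033],[1,0.398,-0.005,0.8,0,0,0.033],[1,0.398,-0.005,0.8,0,0,0.033],[1,0.398,-0.005,0.8,0,0,0.033]]';  python3 -m pendant '[[1,0,0,0.1,0,0,0],[1,0,0,0.2,0,0,0],[1,0,0,0.255,0,0,0],[1,0,0,0.255,0,0,0],[1,0,0,0.255,0,0,0]]'
```

```text
time_s: 13.12
ee_pos: [558.2, 271.5, 93.5]
ee_rot: [0.0, 0.725, 0.689, 0.001]
contact_force: [-1.3, -0.2, 1.3]
width: 85.5
finger_force: 0.0
time_s: 13.75
ee_pos: [558.1, 271.7, 16.9]
ee_rot: [0.0, 0.725, 0.689, 0.001]
contact_force: [-0.7, -0.3, 1.0]
width: 85.0
finger_force: 0.0
```

```bash
python3 -m pendant '[[0,0,0,0,0,0,0],[-0.5,0,0,0,0,0,0],[-0.8,0,0,0,0,0,0],[-1,0,0,0,0,0,0],[-1,0,0,0,0,0,0],[-1,0,0,0,0,0,0],[-1,0,0,0,0,0,0],[-1,0,0,0,0,0,0]]'; python3 -c "
from h import *
s=get_state();print(s['contact_force'],s['torque'])"
```

```text
time_s: 14.75
ee_pos: [557.4, 271.0, 15.5]
ee_rot: [0.0, 0.725, 0.689, 0.0]
contact_force: [1.4, -0.1, 2.9]
width: 10.8
finger_force: 62.1
[ 1.36171286 -0.05968503  2.85738784] [-0.10153851 -0.18726867  0.03294067]
```

```bash
python3 -m pendant '[[-1,-0.04,0.002,0,0,0,-0.004],[-1,-0.1,0.005,0,0,0,-0.01],[-1,-0.17,0.01,0,0,0,-0.018],[-1,-0.24,0.014,0,0,0,-0.025],[-1,-0.31,0.018,0,0,0,-0.033],[-1,-0.38,0.022,0,0,0,-0.04],[-1,-0.436,0.024,0,0,0,-0.043],[-1,-0.436,0.024,0,0,0,-0.043],[-1,-0.436,0.024,0,0,0,-0.043]]'
python3 - <<'E'
from h import *
s=get_state();print(s['contact_force'],s['ee_rot'])
W=save('wrist','w5');T=save('top','t5')
f=W['frame'];m=((f.min(2)>150)).astype(np.uint8)
for c in cv2.findContours(m,0,2)[0]:
    if 15<cv2.contourArea(c)<900: p,r=cv2.minEnclosingCircle(c);print(np.round(p),round(r,1),onz(W,*p,50,True).round(1))
f=T['frame'];m=((f.min(2)>150)).astype(np.uint8)
for c in cv2.findContours(m,0,2)[0]:
    if 3<cv2.contourArea(c)<90 and 150<c[0,0,1]<240 and 200<c[0,0,0]<340: p,r=cv2.minEnclosingCircle(c);print('T',np.round(p),round(r,1),onz(T,*p,50).round(1))
E
```

```text
time_s: 15.88
ee_pos: [557.7, 137.4, 15.0]
ee_rot: [0.001, 0.702, 0.712, -0.002]
contact_force: [0.9, -4.2, 3.9]
width: 10.7
finger_force: 62.3
[ 0.94461038 -4.22526286  3.87575446] [ 0.00103927  0.7018869   0.71228602 -0.00152323]
[ 47. 394.] 11.2 [294.3 -22.3  50. ]
T [286. 208.] 1.8 [522.8   1.9  50. ]
T [275. 208.] 1.7 [522.5  37.3  50. ]
T [292. 200.] 1.4 [551.2 -20.2  50. ]
T [334. 182.] 5.7 [ 618.5 -168.6   50. ]
```

```bash
python3 -m pendant '[[-1,-0.04,0,0,0,0,0],[-1,-0.1,0,0,0,0,0],[-1,-0.16,0,0,0,0,0],[-1,-0.22,0,0,0,0,0],[-1,-0.28,0,0,0,0,0],[-1,-0.33,0,0,0,0,0],[-1,-0.37,0,0,0,0,0],[-1,-0.37,0,0,0,0,0]]'
```

```text
time_s: 16.98
ee_pos: [559.6, 26.0, 15.2]
ee_rot: [0.001, 0.702, 0.712, -0.001]
contact_force: [0.2, -0.4, 4.2]
width: 10.4
finger_force: 62.4
```

```bash
python3 -m pendant '[[-1,-0.01,0,0,0,0,0],[-1,-0.02,0,0,0,0,0],[-1,-0.03,0,0,0,0,0],[-1,-0.03,0,0,0,0,0],[-1,-0.03,0,0,0,0,0]]'
```

```text
time_s: 17.6
ee_pos: [559.5, 20.6, 15.4]
ee_rot: [-0.0, 0.701, 0.713, 0.0]
contact_force: [-0.2, 3.6, 4.9]
width: 10.8
finger_force: 62.6
```

```bash
python3 -m pendant '[[-1,-0.01,0,0,0,0,0],[-1,-0.015,0,0,0,0,0],[-1,-0.015,0,0,0,0,0]]'
```

```text
time_s: 17.98
ee_pos: [559.6, 16.9, 15.5]
ee_rot: [-0.0, 0.701, 0.713, 0.001]
contact_force: [-0.1, 5.0, 5.6]
width: 10.8
finger_force: 62.6
```

```bash
python3 -m pendant '[[-1,-0.01,0,0,0,0,0],[-1,-0.01,0,0,0,0,0],[-1,-0.01,0,0,0,0,0]]'
```

```text
time_s: 18.35
ee_pos: [559.5, 16.9, 15.5]
ee_rot: [-0.002, 0.7, 0.714, 0.002]
contact_force: [1.4, 10.3, 4.2]
width: 10.9
finger_force: 62.4
```

```bash
python3 -m pendant '[[-1,0.006,0,0,0,0,0],[-0.5,0.006,0,0,0,0,0],[0.2,0.006,0,0,0,0,0],[0.6,0.006,0,0,0,0,0],[0.6,0.006,0,0,0,0,0],[0.6,0.006,0,0,0,0,0],[0.6,0.006,0,-0.1,0,0,0],[0.6,0.006,0,-0.25,0,0,0],[0.6,0.006,0,-0.45,0,0,0],[0.6,0.006,0,-0.65,0,0,0],[0.6,0.006,0,-0.85,0,0,0],[0.6,0.006,0,-1,0,0,0],[0.6,0.006,0,-1,0,0,0]]'
python3 - <<'E'
from h import *
print(get_state()['ee_pos'])
W=save('wrist','w6');T=save('top','t6');S=save('side','s6')
t=W['frame'][0:400,130:510]
cv2.imwrite('pics/w6c.png',np.vstack([t,cv2.resize(S['frame'][160:270,250:400],(380,190))[:200]]))
E
```

```text
time_s: 19.98
ee_pos: [561.4, 15.0, 319.3]
ee_rot: [0.003, 0.701, 0.713, 0.002]
contact_force: [0.5, -0.0, -0.9]
width: 68.2
finger_force: 0.0
[561.42060234  15.00852534 319.28816434]
```

View pics/w6c.png

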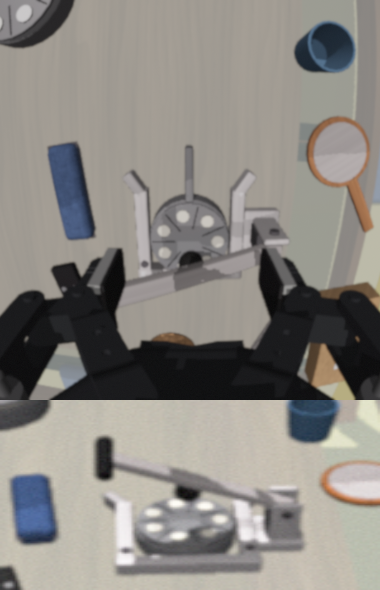

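The view shows the organizer seated between the guides: cover centre at (190,238), under the foot, tab toward the mouth, cover raised, lever up. Next is the handle.

```bash
python3 -m pendant '[[-1,-0.1,-0.08,0,0,0,0],[-1,-0.25,-0.2,0,0,0,0],[-1,-0.395,-0.308,0,0,0,0],[-1,-0.395,-0.308,0.1,0,0,0],[-1,-0.395,-0.308,0.25,0,0,0],[-1,-0.395,-0.308,0.25,0,0,0],[-1,-0.395,-0.308,0.25,0,0,0],[-1,-0.395,-0.308,0.25,0,0,0],[-1,-0.395,-0.308,0.25,0,0,0]]'
python3 - <<'E'
from h import *
from scipy.optimize import least_squares
W=load('w6');P=[(182,216),(207,222),(217,241),(164,231),(165,253)]
q=np.array([onz(W,u+130,v,50,True) for u,v in P])
print(least_squares(lambda c:np.hypot(*(q[:,:2]-c).T)-41,[560,-100]).x, np.hypot(*(q[:,:2]-[561.5,-103]).T))
for a in (.502,.4,.3,.2,.1,0): print(a,676.7-235*np.cos(a),95+235*np.sin(a))
E
```

```text
time_s: 21.25
ee_pos: [469.9, -105.7, 241.4]
ee_rot: [0.001, 0.701, 0.713, 0.0]
contact_force: [-0.4, 0.7, 0.6]
width: -0.1
finger_force: 0.0
[ 561.35735331 -103.87899255] [40.90396426 39.46425663 40.49053739 40.10204002 41.11728157]
0.502 470.69384027235304 208.07723977117234
0.4 460.25066640932204 186.51331044253288
0.3 452.19592505548263 164.44724856541478
0.2 446.38435420730826 141.6872927368394
0.1 442.874021159664 118.46085291200461
0 441.70000000000005 95.0
```

```bash
python3 -m pendant '[[-1,0,0,0.09,0,0,0],[-1,0,-0.002,0.107,0,0,0],[-1,0,-0.018,0.14,0,0,0],[-1,0,-0.034,0.178,0,0,0],[-1,0,-0.048,0.215,0,0,0],[-1,0,-0.061,0.252,0,0,0],[-1,0,-0.072,0.29,0,0,0],[-1,0,-0.081,0.327,0,0,0],[-1,0,-0.087,0.366,0,0,0],[-1,0,-0.092,0.405,0,0,0],[-1,0,-0.095,0.444,0,0,0],[-1,0,-0.096,0.483,0,0,0],[-1,0,-0.096,0.483,0,0,0]]'
```

```text
time_s: 22.88
ee_pos: [439.6, -106.2, 94.8]
ee_rot: [-0.001, 0.701, 0.713, -0.001]
contact_force: [-5.6, -0.4, 7.0]
width: -0.3
finger_force: 3.6
```

```bash
python3 -m pendant '[[-1,0,0,0.01,0,0,0],[-1,0,0,0.02,0,0,0],[-1,0,0,0.02,0,0,0],[-1,0,0,0.02,0,0,0]]'
python3 - <<'E'
from h import *
S=save('side','s7');f=S['frame'];h=cv2.cvtColor(f,cv2.COLOR_BGR2GRAY)
print(get_state()['contact_force'])
E
```

```text
time_s: 23.38
ee_pos: [439.9, -106.3, 92.4]
ee_rot: [-0.001, 0.701, 0.713, -0.002]
contact_force: [-17.6, 2.4, 39.0]
width: 0.4
finger_force: 19.7
[-18.26862873   1.86897705  39.03479991]
```

```bash
python3 -m pendant '[[-1,0,0,-0.02,0,0,0],[-1,0,0.003,-0.09,0,0,0],[-1,0,0.01,-0.15,0,0,0],[-1,0,0.02,-0.22,0,0,0],[-1,0,0.035,-0.28,0,0,0],[-1,0,0.055,-0.34,0,0,0],[-1,0,0.08,-0.4,0,0,0],[-1,0,0.096,-0.46,0,0,0],[-1,0,0.096,-0.6,0,0,0],[-1,0,0.096,-0.74,0,0,0],[-1,0,0.096,-0.74,0,0,0],[-1,0,0.096,-0.74,0,0,0]]'
python3 - <<'E'
from h import *
from scipy.optimize import least_squares
print(get_state()['ee_pos'])
S=save('side','s8')
A=load('s6')
# handle black blob (lever up?) before/after in side view
for C in (A,S):
    g=cv2.cvtColor(C['frame'],cv2.COLOR_BGR2GRAY)[175:215,282:300]; y,x=np.nonzero(g<50);print('handle',len(x),x.mean()+282,y.mean()+175)
    f=C['frame'];m=(f.min(2)>165).astype(np.uint8);m[:,:300]=0;m[:,345:]=0;m[:195]=0;m[226:]=0
    print(sorted((round(p[0],1),round(p[1],1)) for p,r in (cv2.minEnclosingCircle(c) for c in cv2.findContours(m,0,2)[0]) if r<5))
E
```

```text
time_s: 24.92
ee_pos: [468.9, -105.6, 310.7]
ee_rot: [-0.0, 0.701, 0.713, -0.0]
contact_force: [-1.3, -0.7, -0.4]
width: -0.1
finger_force: 0.0
[ 468.91057676 -105.61319659  310.73924811]
handle 105 290.8857142857143 193.77142857142857
[]
handle 104 290.86538461538464 193.82692307692307
[]
```

Run:
```python
from h import *
A=load('s6');S=load('s8')
print('expected',proj(A,[561,-103,42])-proj(A,[561,-103,50]),proj(A,[561,-103,50]))
x,y=proj(A,[561,-103,50]).round().astype(int)
g=[cv2.cvtColor(C['frame'],cv2.COLOR_BGR2GRAY).astype(np.float32) for C in (A,S)]
up=lambda a:cv2.resize(a,None,fx=4,fy=4,interpolation=cv2.INTER_CUBIC)
for (a,b,c,d) in [(x-20,y-2,x+18,y+10),(x-20,y-12,x-8,y+8)]:
    t=up(g[0][b:d,a:c]);r=cv2.matchTemplate(up(g[1][b-4:d+4,a-4:c+4]),t,5);_,m,_,l=cv2.minMaxLoc(r);print(m,(np.array(l)-16)/4)
```

```text
expected [-0.0334256   1.83759509] [322.28013353 229.62608037]
0.9596018195152283 [0.25 2.  ]
0.9776222109794617 [0. 2.]
```

```bash
python3 -m pendant '[[0,0.12,0.09,0,0,0,0],[0.5,0.28,0.21,0,0,0,0],[0.6,0.403,0.308,0,0,0,0],[0.6,0.403,0.308,0.15,0,0,0],[0.6,0.403,0.308,0.3,0,0,0],[0.6,0.403,0.308,0.5,0,0,0],[0.6,0.403,0.308,0.65,0,0,0],[0.6,0.403,0.308,0.8,0,0,0],[0.6,0.403,0.308,0.8,0,0,0],[0.6,0.403,0.308,0.8,0,0,0]]'
```

```text
time_s: 26.22
ee_pos: [560.1, 17.2, 72.4]
ee_rot: [0.0, 0.701, 0.713, 0.0]
contact_force: [-0.3, -0.2, -0.3]
width: 68.7
finger_force: 0.0
```

```bash
python3 -m pendant '[[0.6,0,0,0.1,0,0,0],[0.6,0,0,0.18,0,0,0],[0.6,0,0,0.185,0,0,0],[0.6,0,0,0.185,0,0,0],[0,0,0,0.185,0,0,0],[-0.5,0,0,0.185,0,0,0],[-0.8,0,0,0.185,0,0,0],[-1,0,0,0.185,0,0,0],[-1,0,0,0.185,0,0,0],[-1,0,0,0.185,0,0,0],[-1,0,0,0.185,0,0,0]]'
```

```text
time_s: 27.6
ee_pos: [559.9, 16.8, 16.2]
ee_rot: [0.0, 0.701, 0.713, 0.0]
contact_force: [-0.7, 0.3, 4.7]
width: 10.7
finger_force: 61.1
```

```bash
python3 -m pendant '[[-1,0.03,0,0,0,0,0],[-1,0.08,0,0,0,0,0],[-1,0.15,0,0,0,0,0],[-1,0.22,0,0,0,0,0],[-1,0.3,0,0,0,0,0],[-1,0.38,0,0,0,0,0],[-1,0.46,0,0,0,0,0],[-1,0.54,0,0,0,0,0],[-1,0.62,0,0,0,0,0],[-1,0.7,0,0,0,0,0],[-1,0.7,0,0,0,0,0],[-1,0.7,0,0,0,0,0]]' && python3 -m pendant '[[-0.5,0,0,0,0,0,0],[0.2,0,0,0,0,0,0],[0.6,0,0,0,0,0,0],[0.6,0,0,0,0,0,0],[0.6,0,0,0,0,0,0],[0.6,0,0,-0.1,0,0,0],[0.6,0,0,-0.3,0,0,0],[0.6,0,0,-0.5,0,0,0],[0.6,0,0,-0.7,0,0,0],[0.6,0,0,-0.9,0,0,0],[0.6,0,0,-0.95,0,0,0],[0.6,0,0,-0.95,0,0,0],[0.6,0,0,-0.95,0,0,0]]'
python3 - <<'E'
from h import *
W=save('wrist','w9');T=save('top','t9');S=save('side','s9')
f=W['frame'];m=((f.min(2)>160)).astype(np.uint8)
L=[cv2.minEnclosingCircle(c) for c in cv2.findContours(m,0,2)[0] if 25<cv2.contourArea(c)<300]
q=np.array([onz(W,*p,42,True) for p,r in L if r<12]);print(q.round(0))
k=q[np.hypot(q[:,0]-560,q[:,1]-107)<60];print(len(k),k.mean(0))
for C in (load('s6'),S):
    g=cv2.cvtColor(C['frame'],cv2.COLOR_BGR2GRAY)[175:215,282:300]; y,x=np.nonzero(g<50);print('handle',len(x),x.mean()+282,y.mean()+175)
# anything changed near bystanders / cup?
T0=load('top0');S3=load('s3')
d=cv2.absdiff(S3['frame'],S['frame']).max(2)
for n,(a,b,c,dd) in dict(cup=(290,280,340,340),vase=(255,320,297,370),remote=(235,255,268,308),case=(250,200,276,245),mirror=(375,190,432,240),teacup=(360,152,386,186),clipper=(372,288,388,316)).items(): print(n,d[b:dd,a:c].mean().round(1),(d[b:dd,a:c]>60).sum())
E
```

```text
time_s: 29.1
ee_pos: [555.5, 230.4, 16.5]
ee_rot: [-0.001, 0.7, 0.714, 0.002]
contact_force: [0.1, 5.1, 4.6]
width: 10.5
finger_force: 61.2
time_s: 30.72
ee_pos: [555.4, 226.0, 298.6]
ee_rot: [-0.001, 0.701, 0.713, -0.002]
contact_force: [0.2, 0.1, 0.9]
width: 68.2
finger_force: 0.0
[[ 203. -323.   42.]
 [ 625.  -41.   42.]
 [ 548.   69.   42.]
 [ 520.   91.   42.]
 [ 598.  111.   42.]
 [ 520.  127.   42.]
 [ 131.  118.   42.]
 [ 582.  143.   42.]
 [ 547.  150.   42.]
 [ 257.  218.   42.]
 [ 310.  226.   42.]
 [ 218.  255.   42.]
 [ 337.  273.   42.]
 [ 223.  308.   42.]
 [ 320.  322.   42.]
 [ 267.  339.   42.]
 [ 717.  445.   42.]]
6 [552.54126241 115.22236669  42.        ]
handle 105 290.8857142857143 193.77142857142857
handle 108 290.94444444444446 193.69444444444446
cup 6.0 0
vase 5.8 0
remote 10.2 17
case 10.2 0
mirror 5.9 0
teacup 6.7 0
clipper 8.8 0
```

```bash
python3 -c "
from plant import job_done
print(job_done())"
```

```text
the job is handed in; nothing more can be done
None
```

I handed the job in at about 31 s, and my own camera and force checks agreed with every step, though the hand-in call returned no verdict: pen cup upright on the coaster, organizer pressed shut and pulled about 210 mm out of the press, lever back up, and no sign that anything else moved.

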